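# Gauge reading on a sloping plate in the tilting vice

### The arm

A 6-joint arm with a two-finger parallel gripper is mounted at the origin on the work surface. World frame = base frame: x ahead of the robot, y to its left, z up, the work surface at z = 0. Lengths are in mm, angles in rad, forces in N, time in s.
With the tool pointing down it reaches from about 325 to 850 mm from the base axis. Payload 4.4 kg.
Tool frame: the origin (TCP) lies midway between the tips of the shut fingers; the grasp point (between the pads) lies 19 mm behind it; x points along the fingers, y is the direction in which the jaws open and shut, and the axes are right-handed (so a half turn about x gives the same grasp; the last joint's range is limited). The gripper opens to 94 mm and grips with 3 to 60 N. Pads are 16 mm wide; open, the fingers measure 119 mm over their backs; the gripper's body (75 mm by 177 mm) begins 78 mm behind the grasp point.
Start: joints at [1.05, 0.207, 1.542, -0, 1.393, -0.15], TCP at [208.367, 535.92, 205.447] pointing down, gripper open.
Joint ranges: [-2.73, 2.73], [-0.86, 2.22], [0.23, 2.46], [-1.11, 4.25], [0.08, 2.63], [-2.82, 2.82]. Speed limits (rad/s): [2.79, 2.79, 3.14, 3.14, 3.14, 3.14].

### API

Orientations are given as a unit quaternion [x, y, z, w].
In Python, from plant import env gives the robot as it stands.
- The arm moves only by the shell command python3 -m crank 'ROWS' [FORCE]. ROWS is JSON, a list of rows, each a list of 3 entries, a list of its own where there are three numbers: the shift along the world's x, y, z in units of 30 mm (1.0 is 30 mm), then the turn, a rotation vector about the world's x, y, z in units of 6 degrees (1.0 is 6 degrees), then the closure, from -1 (fully open) to 1 (shut), so that 0 is half open. In form: [[[x, y, z], [wx, wy, wz], jaw], ...]. A call has 1 to 5 rows; each row shifts and turns the commanded pose from where the row before left it; what a row does not reach is not made up. A row lasts 1/8 s, in which the tool goes at most 62.5 mm and 10.7 degrees, less where a joint would pass 70% of its speed; a pose out of reach is approached as far as the arm can. A call is refused whole if a number of a shift passes 1 or a number of a turn 1, either way. A call with a gripper value outside its range is refused whole. The fingers move at their own pace and stop on an object; FORCE is the grip in N (left out, the last holds). Time passes only in rows, so rows that do not move let the fingers close. It gives the time, the measured TCP pose, the force and the opening at its end, in the units of the state.
- env.state(): the state, without advancing time (a new reading comes with each control period).
- env.capture(name): name is "side" or "top"; returns a dict with "img" (400x640x3 uint8, blue, green, red), "fx", "fy", "cx", "cy" (pixels), "eye" and "rotation" of the camera in the world. Camera axes: x right, y down, z forward; pixel columns grow to the right and rows downward; lengths in mm; the calibration is good to about 2 mm. A picture is of the moment at which its call begins. There is no depth.
- env.hand_in(): hands the job in, once; it reports no verdict.
The state is a dict: "time_s": time; "joint_positions": joint angles; "joint_velocities": joint speeds; "joint_torque": joint torques, N m; "position": TCP position; "eef_rot": TCP orientation; "wrist_force": force on the tool from outside, world axes, zero at the start; "wrist_torque": the same for the moment, N m; "width": finger opening in mm.
Only numpy, scipy, OpenCV 4.12 (cv2) and the standard library are available. Lean on these libraries where they do the work, as an engineer would, in place of code of your own. Each camera call takes 0.05 s, during which the arm holds its last target.

### The job

Start the gauge by pushing the plunger on top of the grey readout box fully down to its stop and letting it rise again. Then lift the pen-shaped probe out of its stand and set its sprung tip on the centre of the ring mark (not the cross) on the plate in the tilting vice, square to the sloping plate, with a light push that sinks the tip about half-way into the probe, not to its stop. Finish while still holding the probe there, and leave the vice's tilt and the other things on the bench as they are.

Things in the scene. Friction and masses are not known exactly. Their poses are not given: they have to be found in the camera images.
- plunger_top (a point): top centre of the round steel plunger (30 mm across) on the grey readout box (110 x 120 x 45 mm high, fixed, left or right of the vice), beside its dark screen. Moves straight down with the plunger
- plunger (a joint): how far the plunger is pressed, m: 0 is up, 0.008 is fully down on its stop; a spring lifts it again (about 4 N when fully down)
- probe_grip (a point): grip point on the axis of the probe's black round handle (25 mm across, reaching 32 mm above and below it). The probe is a loose straight pen-like gauge, about 0.16 kg, upright in its stand, tip down. Under the handle a collar (36 mm across, 6 mm thick) rests on the stand, its underside 38 mm below this point; then a 20 mm nose, 42 mm long, and the tip. z: probe axis, tip to handle
- probe_tip (a point): the outermost point of the probe's sprung tip (round-ended steel pin, 9 mm across, sticking 16 mm out of the nose), 96 mm from probe_grip along the probe's axis when not pushed in. z points along the axis towards the handle. The tip goes straight into the probe when pushed
- tip (a joint): how far the tip is pushed into the probe, m: 0 is fully out, 0.008 is at its stop; a spring resists with about 0.9 N per mm (about 4 N when half-way in)
- probe: the same probe; origin on its axis at the underside of the collar, z towards the handle
- stand: the probe's stand, fixed, left or right of the vice: black base 100 x 90 x 12 mm, 70 x 70 mm aluminium top plate, its top 95 mm above the bench, with a 26 mm through hole in the middle in which the probe's nose hangs (lift the probe at least 65 mm straight up to clear it). Origin at the centre of the underside
- spot (a point): centre of the ring mark (dark ring 25 mm across, centre dot) on the top face of the aluminium plate (100 x 100 x 14 mm) clamped in the vice, 14 mm proud of the jaws. z points square out of the face, which slopes down towards the robot's side by 12 to 24 degrees. The ring is 12 mm from the plate's centre towards its low edge and 20 mm to the left seen from the robot; the cross is a different mark
- head: the vice's tilting head (155 x 100 mm, two jaws) with the plate clamped in it; origin on the tilt axis, 58 mm under the centre of the plate's top face; z square out of that face, -x down the slope. The head stays at its tilt unless pushed hard
- bush: bystander: loose steel bush, 40 mm across, 22 mm high, origin under its centre
- oil_bottle: bystander: white bottle, 52 mm across, 110 mm high, origin under its centre
- file: bystander: flat file with a wooden handle, 250 mm long, lying on the bench

How it is judged (in metres and radians):
On the way, in this order (a step that is already met when the one before it is completed fails the run):
1. the plunger is pressed down to its stop (within 1.2 mm) (value of joint plunger above 0.0068 m), for 0.05 s.
2. the plunger is let up again (within 2 mm) (value of joint plunger below 0.002 m), for 0.1 s.
3. the probe is held in the gripper, lifted out of its stand (contact force between the fingers and probe above 1 N and contact force between probe and stand below 0.01 N and z of probe_grip in the frame of stand above 0.18 m), for 0.2 s.
At the end, for the whole second after the job is handed in: The gripper holds the probe still, its tip within 6 mm of the centre of the ring mark, its axis within 7.4 degrees of square to the plate, pressing on the plate with 0.8 to 10 N and the tip pushed in by 1.5 to 6.8 mm; the plunger is up (distance between probe_tip and spot below 0.006 m and angle between the z axis of probe_tip and the z axis of spot, either way round below 0.13 rad and contact force between probe and head between 0.8 and 10 N and value of joint tip between 0.0015 and 0.0068 m and contact force between the fingers and probe above 1 N and contact force between probe and stand below 0.01 N and linear speed of probe below 0.02 m/s and value of joint plunger below 0.002 m); the arm keeps its last pose, push and grip.
It fails at once if the probe is pushed hard against the plate (over 25 N) (contact force between probe and head above 25 N).
It fails at once if the vice's tilt is changed (the spot moves over 4 mm) (distance of spot from where it was at the start of the episode above 0.004 m).
It fails at once if a bystander is moved by over 15 mm (distance of any of bush, oil_bottle, file from where it was at the start of the episode above 0.015 m).
It also fails if it takes over 58 s, if anything falls off the work surface, if the arm or the gripper's body presses on something with over 40 N, if the wrist force passes 120 N, or if a joint passes its speed limit or range.

## Working session

There is one attempt and no reset: what is moved stays moved. The work goes in short steps, Python scripts to look and compute and a shell command to move; the robot and the scene stay as the last step left them, time stands still between calls to the robot, and variables do not carry over. Pictures are saved under pics/ and viewed, and the job is handed in when it is done.

```bash
ls; mkdir -p pics
python3 - <<'E'
from plant import env
import cv2,numpy as np
s=env.state();print(s)
for n in("side","top"):
    c=env.capture(n);cv2.imwrite(f"pics/{n}0.png",c["img"]);print(n,{k:v for k,v in c.items() if k!="img"})
E
```

```text
pics
{'time_s': 0.0, 'joint_positions': array([ 1.04952392e+00,  2.07415345e-01,  1.54289151e+00, -1.80565237e-05,
        1.39351757e+00, -1.50514749e-01]), 'joint_velocities': array([ 1.44924922e-03, -7.91958647e-04, -1.11191278e-04, -9.04389724e-05,
       -9.08821395e-04,  1.80720259e-03]), 'joint_torque': array([-8.99166207e-04, -3.70856345e+01, -2.81423271e+01,  6.97256159e-02,
        3.59985628e-02, -2.15838509e-04]), 'position': array([207.96255425, 535.23047948, 204.32308158]), 'eef_rot': array([ 0.12958491,  0.69524549, -0.13107896,  0.69473719]), 'wrist_force': array([0.01656858, 0.23423186, 0.64655009]), 'wrist_torque': array([0.01613687, 0.01445943, 0.04928917]), 'width': 94.13069618712602}
side {'fx': 512.636370959102, 'fy': 512.636370959102, 'cx': 323.756175032384, 'cy': 199.79075060661077, 'eye': array([229.28476005, 707.72059547, 974.62409522]), 'rotation': array([-0.23038104,  0.91154481, -0.33103254,  0.08017542])}
top {'fx': 373.25213477020384, 'fy': 373.25213477020384, 'cx': 321.8621351265362, 'cy': 196.97062937151503, 'eye': array([ 352.13434785,   29.72976102, 1046.7402345 ]), 'rotation': array([ 0.75687643, -0.64388303,  0.07276283, -0.08519557])}
```

View pics/side0.png

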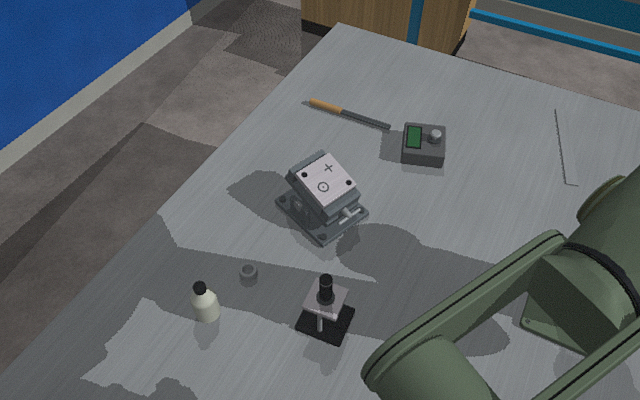

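View pics/top0.png

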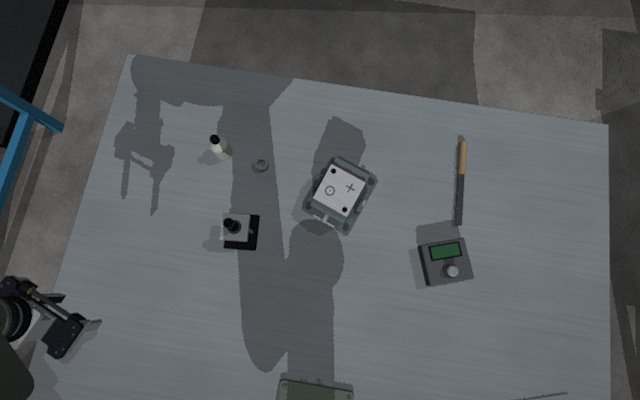

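The side view shows the plunger at about (435,133), the probe handle at (326,285) and the ring at (323,187). The top view shows the plunger at about (452,270), the handle at (232,226) and the ring at (330,190). I'll enlarge these areas next.

```bash
cat > h.py <<'E'
import numpy as np,cv2
from scipy.spatial.transform import Rotation as R
from scipy.optimize import least_squares
CAL={"side":(512.636370959102,323.756175032384,199.79075060661077,[229.28476005,707.72059547,974.62409522],[-0.23038104,0.91154481,-0.33103254,0.08017542]),
"top":(373.25213477020384,321.8621351265362,196.97062937151503,[352.13434785,29.72976102,1046.7402345],[0.75687643,-0.64388303,0.07276283,-0.08519557])}
def proj(n,P):
    f,cx,cy,e,q=CAL[n]; p=(np.atleast_2d(P)-e)@R.from_quat(q).as_matrix()
    return np.c_[f*p[:,0]/p[:,2]+cx,f*p[:,1]/p[:,2]+cy]
def ray(n,u,v):
    f,cx,cy,e,q=CAL[n]; d=R.from_quat(q).as_matrix()@np.array([(u-cx)/f,(v-cy)/f,1]); return np.array(e),d/np.linalg.norm(d)
def atz(n,u,v,z):
    e,d=ray(n,u,v); return e+d*(z-e[2])/d[2]
def tri(s,t):
    f=lambda P:np.r_[proj("side",P)[0]-s,proj("top",P)[0]-t]
    r=least_squares(f,[500,0,80]); return r.x,np.abs(r.fun).max()
def crop(img,x,y,w,h,k,name):
    cv2.imwrite(name,cv2.resize(img[y:y+h,x:x+w],None,fx=k,fy=k,interpolation=cv2.INTER_CUBIC))
E
python3 - <<'E'
from h import *
s=cv2.imread("pics/side0.png");t=cv2.imread("pics/top0.png")
A=[s[145:245,270:370],s[115:175,395:455],s[265:350,285:365]]
B=[t[150:235,300:385],t[230:290,415:475],t[200:260,210:270]]
crop(s,270,140,110,110,7,"pics/c1.png")
crop(t,295,145,90,90,8,"pics/c2.png")
def row(L,n):
    cv2.imwrite(n,np.hstack([cv2.resize(a,(390,390),interpolation=cv2.INTER_CUBIC) for a in L]))
row([s[110:175,390:455],s[265:330,292:357]],"pics/c3.png")
row([t[228:293,413:478],t[195:260,207:272]],"pics/c4.png")
# check base pose of the calibration
E
```

```text
(no output)
```

View pics/c1.png

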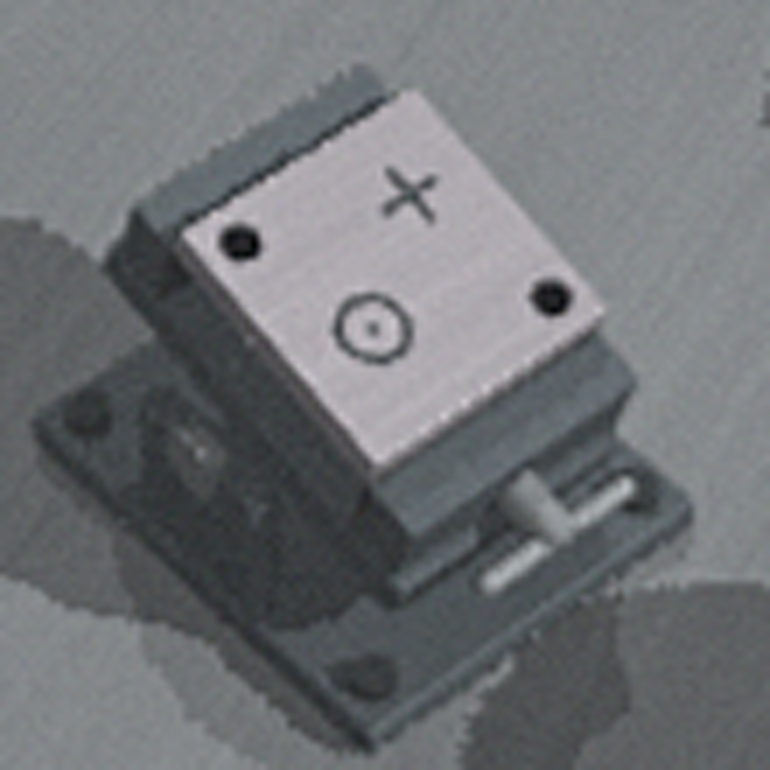

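View pics/c2.png

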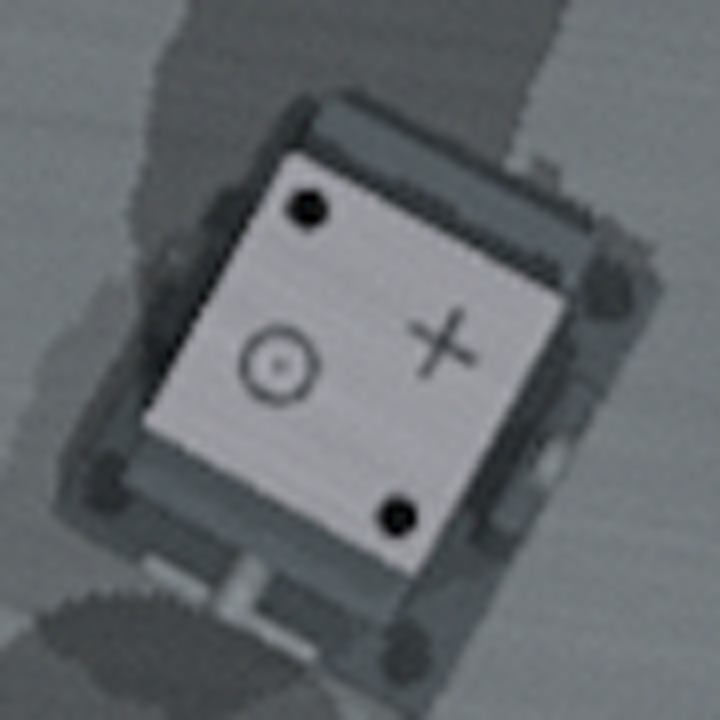

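View pics/c3.png

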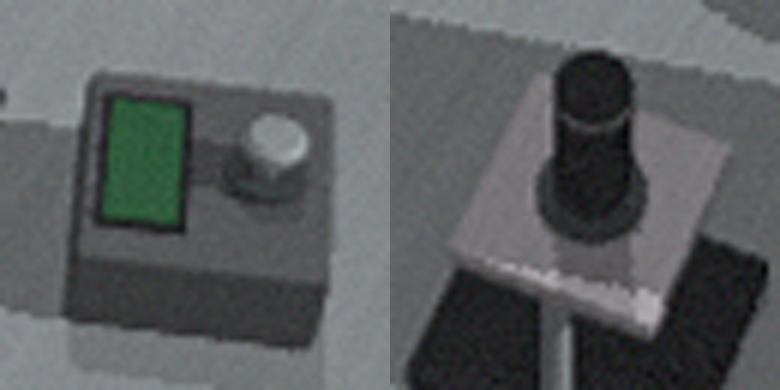

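View pics/c4.png

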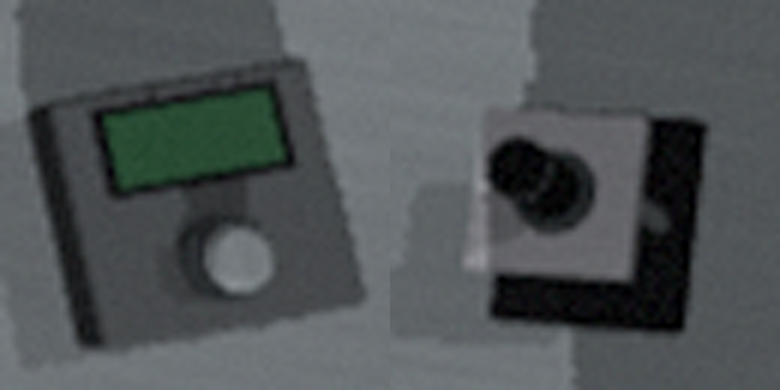

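```bash
cat >> h.py <<'E'
def s_(o,k,u,v): return np.array([o[0]+(u+.5)/k-.5,o[1]+(v+.5)/k-.5])
E
python3 - <<'E'
from h import *
S=lambda u,v:s_((270,140),7,u,v);T=lambda u,v:s_((295,145),8,u,v)
pts={"ring":(S(373,328),T(279,365)),"cross":(S(411,194),T(444,342)),"FL":(S(182,235),T(292,152)),"FR":(S(412,90),T(567,298)),"NR":(S(605,312),T(413,577)),"NL":(S(377,468),T(145,420)),"d1":(S(240,242),T(306,208)),"d2":(S(550,297),T(397,516)),
"plunger":(s_((390,110),6,278,138),s_((413,228),6,239,260)),
"handletop":(s_((292,265),6,204,87),s_((207,195),6,126,166)),
"collartop":(s_((292,265),6,202,195),s_((207,195),6,160,190))}
X={}
for k,(a,b) in pts.items():
    X[k],r=tri(a,b);print(k,X[k].round(1),"res px",round(r,2))
# plate rigid fit incl. scale-known model: head coords, y left, -x down slope
M={"ring":(-12,20,0),"FL":(50,50,0),"FR":(50,-50,0),"NR":(-50,-50,0),"NL":(-50,50,0)}
def f(p):
    yaw,tilt=p[3:5]; Rm=(R.from_euler("z",yaw)*R.from_euler("y",tilt))
    e=[]
    for k,m in M.items():
        P=Rm.apply(m)+p[:3]; w=2 if k=="ring" else 1
        e+=list(w*(proj("side",P)[0]-pts[k][0]))+list(w*(proj("top",P)[0]-pts[k][1]))
    return e
r=least_squares(f,[550,0,150,0,-0.3]);p=r.x
Rm=R.from_euler("z",p[3])*R.from_euler("y",p[4])
print("centre",p[:3],"yaw,tilt deg",np.degrees(p[3:]),"rms",np.sqrt(np.mean(r.fun**2)))
print("normal",Rm.apply([0,0,1]),"ring fit",Rm.apply([-12,20,0])+p[:3])
E
```

```text
ring [580.6  46.8 123.4] res px 0.15
cross [594.1  -3.7 131.2] res px 0.25
FL [646.1  53.3 139. ] res px 0.24
FR [612.8 -39.6 138.1] res px 0.21
NR [523.1  -5.6 109.7] res px 0.21
NL [558.2  86.7 109.8] res px 0.45
d1 [629.   46.1 137.7] res px 0.19
d2 [539.8   2.4 116.1] res px 0.07
plunger [ 433.6 -297.    70.4] res px 0.1
handletop [453.1 273.9 163.7] res px 0.36
collartop [452.6 275.1  99.6] res px 0.39
centre [584.76740009  23.80372948 125.29011814] yaw,tilt deg [-20.5908623  -16.29260705] rms 0.37480391692099224
normal [-0.26262056  0.09866478  0.9598415 ] ring fit [581.01897563  46.57686926 121.9236038 ]
```

The ring is at about (581, 47, 122.5), with a plate tilt of 16.3° and yaw of -20.6°. The plunger top is at (433.6, -297, 70.4). The probe axis is at (453, 274.5) and its grip point is at about z = 132. Next I'll lift, close the fingers and swing to the plunger.

```bash
python3 - <<'E'
from h import *
from plant import env
s=env.state();m=R.from_quat(s["eef_rot"]).as_matrix();print(m.round(3));
E
python3 -m crank '[[[0,-1,1],[0,0,0],1],[[0.2,-1,1],[0,0,0],1],[[0.2,-1,0],[0,0,0],1],[[0.3,-1,0],[0,0,0],1],[[0.3,-1,0],[0,0,0],1]]' 20
```

```text
[[-0.001  0.362  0.932]
 [-0.002  0.932 -0.362]
 [-1.    -0.002 -0.   ]]
time_s: 0.72
position: [238.3, 384.7, 265.1]
eef_rot: [0.13, 0.695, -0.13, 0.695]
wrist_force: [0.1, -1.6, -0.0]
width: 47.4
```

```bash
python3 -m crank '[[[0.3,-1,0],[0,0,0],1],[[0.3,-1,0],[0,0,0],1],[[0.3,-1,0],[0,0,0],1],[[0.3,-1,0],[0,0,0],1],[[0.3,-1,0],[0,0,0],1]]'
python3 -m crank '[[[0.3,-1,0],[0,0,0],1],[[0.3,-1,0],[0,0,0],1],[[0.3,-1,0],[0,0,0],1],[[0.3,-1,0],[0,0,0],1],[[0.3,-1,0],[0,0,0],1]]'
```

```text
time_s: 1.35
position: [283.2, 234.8, 265.0]
eef_rot: [0.13, 0.695, -0.13, 0.695]
wrist_force: [-0.2, -0.2, -0.2]
width: 0.8
time_s: 1.98
position: [328.2, 85.0, 265.1]
eef_rot: [0.13, 0.695, -0.13, 0.695]
wrist_force: [0.5, -0.1, 0.4]
width: 0.6
```

```bash
python3 -m crank '[[[0.27,-1,0],[0,0,0],1],[[0.27,-1,0],[0,0,0],1],[[0.27,-1,0],[0,0,0],1],[[0.27,-1,0],[0,0,0],1],[[0.27,-1,0],[0,0,0],1]]'
python3 -m crank '[[[0.27,-1,0],[0,0,0],1],[[0.27,-1,-1],[0,0,0],1],[[0.27,-1,-1],[0,0,0],1],[[0.27,-1,-1],[0,0,0],1],[[0.27,-1,-1],[0,0,0],1]]'
python3 -m crank '[[[0.27,-1,-1],[0,0,0],1],[[0.27,-1,0],[0,0,0],1],[[0.27,-0.74,0],[0,0,0],1],[[0,0,0],[0,0,0],1]]'
python3 - <<'E'
from h import *
from plant import env
for n in("side","top"):
    c=env.capture(n);cv2.imwrite(f"pics/{n}1.png",c["img"])
s=cv2.imread("pics/side1.png");t=cv2.imread("pics/top1.png")
cv2.imwrite("pics/d.png",np.hstack([cv2.resize(a,(390,390),interpolation=cv2.INTER_CUBIC) for a in (s[85:180,380:475],t[210:305,400:495])]))
print(env.state()["position"])
E
```

```text
time_s: 2.6
position: [368.7, -65.0, 265.1]
eef_rot: [0.131, 0.695, -0.13, 0.695]
wrist_force: [0.3, 0.3, -0.1]
width: -0.0
time_s: 3.22
position: [409.2, -214.9, 144.1]
eef_rot: [0.131, 0.695, -0.13, 0.695]
wrist_force: [-0.3, -0.5, -0.1]
width: 0.5
time_s: 3.72
position: [433.7, -297.2, 115.0]
eef_rot: [0.131, 0.695, -0.131, 0.695]
wrist_force: [0.3, -0.3, -0.4]
width: 0.5
[ 433.09116834 -295.36112269  114.92403157]
```

View pics/d.png

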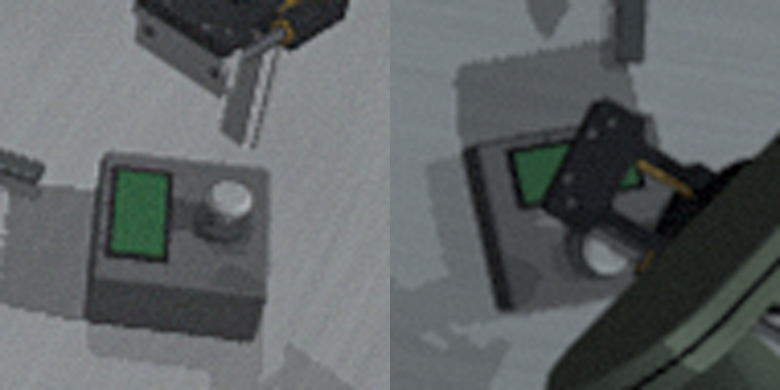

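The closed fingertips are right above the plunger in the side crop, at about (239,145). I'll go down in small steps and watch the force.

```bash
python3 - <<'E'
from h import *
print(proj("side",[433.4,-297,115]), 380+240/4.105,85+146/4.105)
E
python3 -m crank '[[[0,0,-0.7],[0,0,0],1],[[0,0,-0.5],[0,0,0],1],[[0,0,-0.15],[0,0,0],1],[[0,0,-0.15],[0,0,0],1],[[0,0,0],[0,0,0],1]]'
```

```text
[[438.97771522 119.45230265]] 438.4652862362972 120.56638246041413
time_s: 4.45
position: [433.8, -296.1, 70.6]
eef_rot: [0.13, 0.695, -0.13, 0.695]
wrist_force: [-0.6, 0.9, 1.2]
width: 0.3
```

```bash
python3 -m crank '[[[0,0,-0.07],[0,0,0],1],[[0,0,-0.07],[0,0,0],1],[[0,0,0],[0,0,0],1]]'
python3 -m crank '[[[0,0,-0.04],[0,0,0],1],[[0,0,-0.04],[0,0,0],1],[[0,0,0],[0,0,0],1]]'
```

```text
time_s: 4.82
position: [434.1, -296.6, 66.6]
eef_rot: [0.13, 0.695, -0.131, 0.695]
wrist_force: [0.8, 0.0, 2.5]
width: 0.6
time_s: 5.2
position: [434.0, -296.5, 64.1]
eef_rot: [0.13, 0.695, -0.13, 0.695]
wrist_force: [1.5, 1.1, 2.9]
width: 0.5
```

```bash
python3 -m crank '[[[0,0,-0.05],[0,0,0],1],[[0,0,0],[0,0,0],1]]'
python3 -m crank '[[[0,0,-0.05],[0,0,0],1],[[0,0,0],[0,0,0],1]]'
```

```text
time_s: 5.45
position: [434.1, -296.5, 63.2]
eef_rot: [0.13, 0.695, -0.13, 0.695]
wrist_force: [-0.7, 1.4, 7.7]
width: 0.5
time_s: 5.7
position: [434.1, -296.6, 63.0]
eef_rot: [0.13, 0.695, -0.13, 0.695]
wrist_force: [-2.2, 3.9, 14.9]
width: 0.1
```

The force jumped with no further travel, so the plunger is on its stop. I'll release it and travel over the bench to the probe.

```bash
python3 -m crank '[[[0,0,1],[0,0,0],1],[[0,0,1],[0,0,0],1],[[0,0,1],[0,0,0],1],[[0,1,1],[0,0,0],-1],[[0,1,1],[0,0,0],-1]]'
python3 -m crank '[[[0,1,1],[0,0,0],-1],[[0,1,0.5],[0,0,0],-1],[[0,1,0],[0,0,0],-1],[[0,1,0],[0,0,0],-1],[[0,1,0],[0,0,0],-1]]'
python3 -m crank '[[[0,1,0],[0,0,0],-1],[[0,1,0],[0,0,0],-1],[[0,1,0],[0,0,0],-1],[[0,1,0],[0,0,0],-1],[[0,1,0],[0,0,0],-1]]'
python3 -m crank '[[[0.3,1,0],[0,0,0],-1],[[0.3,1,0],[0,0,0],-1],[[0,1,0],[0,0,0],-1],[[0,1,0],[0,0,0],-1],[[0,0,0],[0,0,0],-1]]'
```

```text
time_s: 6.32
position: [432.9, -235.7, 210.8]
eef_rot: [0.131, 0.696, -0.131, 0.694]
wrist_force: [0.7, -1.0, -0.5]
width: 17.0
time_s: 6.95
position: [433.0, -85.4, 255.0]
eef_rot: [0.13, 0.695, -0.131, 0.694]
wrist_force: [0.4, -0.4, -0.1]
width: 67.1
time_s: 7.58
position: [433.1, 64.4, 255.0]
eef_rot: [0.13, 0.695, -0.131, 0.695]
wrist_force: [-0.3, -0.4, -0.2]
width: 93.9
time_s: 8.2
position: [451.0, 184.6, 254.8]
eef_rot: [0.129, 0.696, -0.13, 0.695]
wrist_force: [-0.4, -0.2, -0.1]
width: 94.2
```

```bash
python3 -m crank '[[[0.07,1,0],[0,0,0],-1],[[0,1,0],[0,0,0],-1],[[0,1,0],[0,0,0],-1],[[0,0,-1],[0,0,0],-1],[[0,0,-1],[0,0,0],-1]]'
python3 - <<'E'
from h import *
from plant import env
for n in("side","top"):
    c=env.capture(n);cv2.imwrite(f"pics/{n}2.png",c["img"])
s=cv2.imread("pics/side2.png");t=cv2.imread("pics/top2.png")
cv2.imwrite("pics/e.png",np.hstack([cv2.resize(a,(390,390),interpolation=cv2.INTER_CUBIC) for a in (s[220:350,260:390],t[170:300,180:310])]))
crop(s,390,110,65,65,6,"pics/e2.png")
E
```

```text
time_s: 8.82
position: [454.1, 272.8, 195.0]
eef_rot: [0.13, 0.695, -0.131, 0.695]
wrist_force: [1.3, 0.5, -0.8]
width: 93.8
```

View pics/e.png

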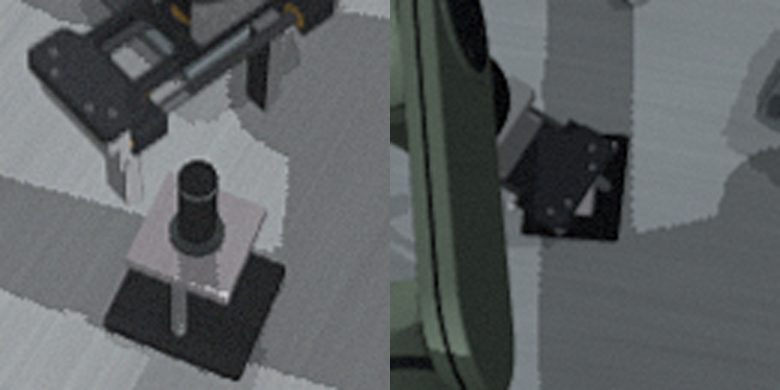

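View pics/e2.png

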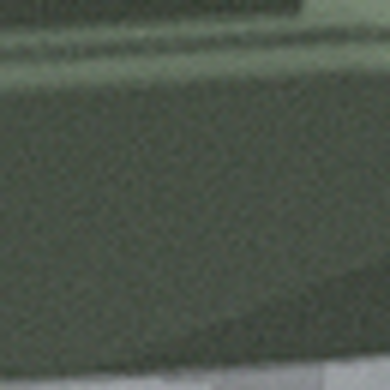

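In the side crop the open fingers, with tips at (130,200) and (260,105), straddle the probe handle at (198,175). The plunger is hidden behind the arm in this view. Next I'll go down and grasp.

```bash
python3 -m crank '[[[0,0.04,-0.9],[0,0,0],-1],[[0,0,-0.9],[0,0,0],-1],[[0,0,-0.6],[0,0,0],-1],[[0,0,-0.3],[0,0,0],-1],[[0,0,0],[0,0,0],-1]]'
python3 -m crank '[[[0,0,0],[0,0,0],0.5],[[0,0,0],[0,0,0],1],[[0,0,0],[0,0,0],1],[[0,0,0],[0,0,0],1],[[0,0,0],[0,0,0],1]]' 30
```

```text
time_s: 9.55
position: [453.8, 274.7, 114.8]
eef_rot: [0.13, 0.695, -0.131, 0.695]
wrist_force: [0.6, 0.3, -0.4]
width: 94.0
time_s: 10.18
position: [453.8, 274.9, 114.9]
eef_rot: [0.13, 0.695, -0.13, 0.695]
wrist_force: [0.2, 0.3, -1.1]
width: 47.1
```

```bash
python3 -m crank '[[[0,0,0],[0,0,0],1],[[0,0,0],[0,0,0],1],[[0,0,0],[0,0,0],1],[[0,0,0],[0,0,0],1],[[0,0,0],[0,0,0],1]]'
```

```text
time_s: 10.8
position: [453.6, 274.7, 114.8]
eef_rot: [0.13, 0.695, -0.13, 0.695]
wrist_force: [-0.2, -0.7, 0.8]
width: 24.8
```

```bash
python3 -m crank '[[[0,0,0.3],[0,0,0],1],[[0,0,0.7],[0,0,0],1],[[0,0,1],[0,0,0],1],[[0,0,1],[0,0,0],1],[[0,0,1],[0,0,0],1]]' 40
python3 -m crank '[[[0,0,1],[0,0,0],1],[[0,0,0],[0,0,0],1],[[0,0,0],[0,0,0],1]]'
python3 - <<'E'
from h import *
from plant import env
for n in("side","top"):
    c=env.capture(n);cv2.imwrite(f"pics/{n}3.png",c["img"])
s=cv2.imread("pics/side3.png")
crop(s,250,130,160,120,5,"pics/f.png")
n=np.array([-.2626,.0987,.9598]); n/=np.linalg.norm(n)
m=R.from_quat(env.state()["eef_rot"]).as_matrix(); x=m[:,0]
ax=np.cross(x,-n); ang=np.arcsin(np.linalg.norm(ax)); rv=ax/np.linalg.norm(ax)*np.degrees(ang)
print("turn deg",rv,"x",x)
ring=np.array([580.9,46.7,122.6]); tip_from_tcp=96-19
print("tcp at touch",ring+n*tip_from_tcp," 40mm above",ring+n*(40+tip_from_tcp), env.state()["position"])
E
```

```text
time_s: 11.42
position: [453.7, 275.2, 236.1]
eef_rot: [0.131, 0.695, -0.13, 0.695]
wrist_force: [0.7, -0.6, -1.5]
width: 24.4
time_s: 11.8
position: [453.1, 274.8, 263.7]
eef_rot: [0.13, 0.696, -0.131, 0.694]
wrist_force: [0.5, -0.6, -2.0]
width: 24.5
turn deg [ -5.6644309  -15.44315635   0.03829962] x [-0.00337271 -0.00124294 -0.99999354]
tcp at touch [560.67895565  54.30021735 196.50768608]  40mm above [550.17451703  58.24838221 234.90128924] [452.68373167 274.55124957 262.7911795 ]
```

View pics/f.png

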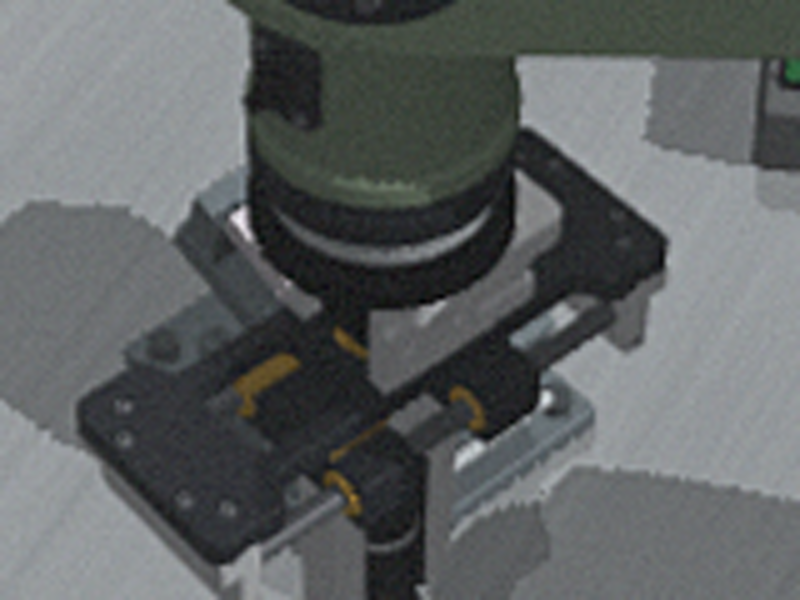

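```bash
python3 -m crank '[[[0.4,-0.9,0],[-0.12,-0.32,0],1],[[0.4,-0.9,0],[-0.12,-0.32,0],1],[[0.4,-0.9,0],[-0.12,-0.32,0],1],[[0.4,-0.9,0],[-0.12,-0.32,0],1],[[0.4,-0.9,0],[-0.12,-0.32,0],1]]'
python3 -m crank '[[[0.4,-0.9,0],[-0.12,-0.32,0],1],[[0.4,-0.9,0],[-0.11,-0.32,0],1],[[0.44,-0.92,0],[-0.11,-0.33,0],1],[[0,0,0],[0,0,0],1],[[0,0,0],[0,0,0],1]]'
cat > look.py <<'E'
from h import *
from plant import env
import sys
t=sys.argv[1]
st=env.state();m=R.from_quat(st["eef_rot"]).as_matrix()
n=np.array([-.2626,.0987,.9598]); n/=np.linalg.norm(n)
print("pos",st["position"].round(1),"x",m[:,0].round(3),"ang to -n",np.degrees(np.arccos(-m[:,0]@n)).round(2))
tip=st["position"]+m[:,0]*77
print("pred tip",tip.round(1),"above plate",((tip-[580.9,46.7,122.6])@n).round(1),proj("side",tip).round(1),proj("top",tip).round(1))
ims=[]
for c in("side","top"):
    im=env.capture(c)["img"];cv2.imwrite(f"pics/{c}{t}.png",im);ims.append(im)
crop(ims[0],270,110,120,120,5,f"pics/s{t}.png");crop(ims[1],285,135,100,100,6,f"pics/t{t}.png")
E
python3 look.py 4
```

```text
time_s: 12.52
position: [513.1, 139.0, 262.9]
eef_rot: [0.118, 0.631, -0.141, 0.754]
wrist_force: [-0.3, 0.5, -1.7]
width: 24.7
time_s: 13.15
position: [550.1, 58.8, 263.6]
eef_rot: [0.113, 0.589, -0.146, 0.787]
wrist_force: [0.7, -0.2, -1.9]
width: 24.4
pos [550.1  58.8 263.6] x [ 0.263 -0.096 -0.96 ] ang to -n 0.13
pred tip [570.4  51.3 189.7] above plate 67.6 [[326.2 168.7]] [[327.5 187.5]]
```

View pics/s4.png

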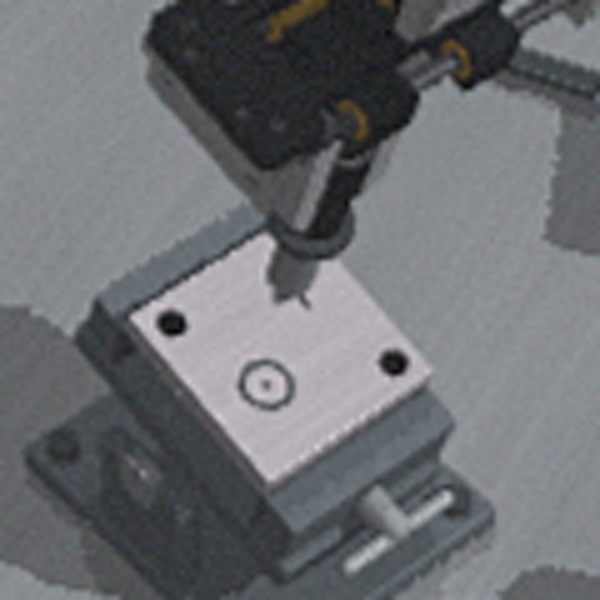

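View pics/t4.png

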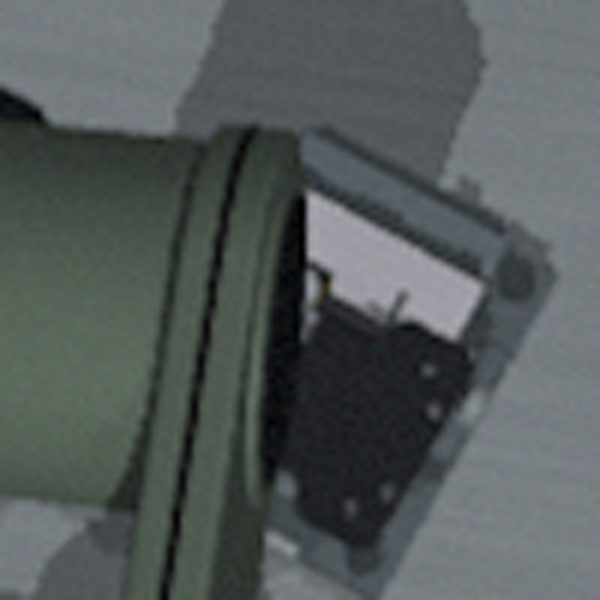

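The probe tip shows at about (286,300) in the side crop, roughly 1 px from the prediction. The top view is blocked by the gripper. I'll bring the tip to about 10 mm above the ring.

```bash
python3 -m crank '[[[0.09,-0.04,-0.7],[0,0,0],1],[[0.09,-0.04,-0.7],[0,0,0],1],[[0.08,-0.04,-0.4],[0,0,0],1],[[0,0,-0.12],[0,0,0],1],[[0,0,0],[0,0,0],1]]'
python3 look.py 5
```

```text
time_s: 13.88
position: [559.0, 54.9, 207.6]
eef_rot: [0.112, 0.588, -0.146, 0.788]
wrist_force: [-0.3, 0.5, -0.8]
width: 24.3
pos [559.   54.9 207.6] x [ 0.266 -0.097 -0.959] ang to -n 0.22
pred tip [579.5  47.5 133.7] above plate 11.2 [[323.1 183.6]] [[329.2 189.7]]
```

View pics/s5.png

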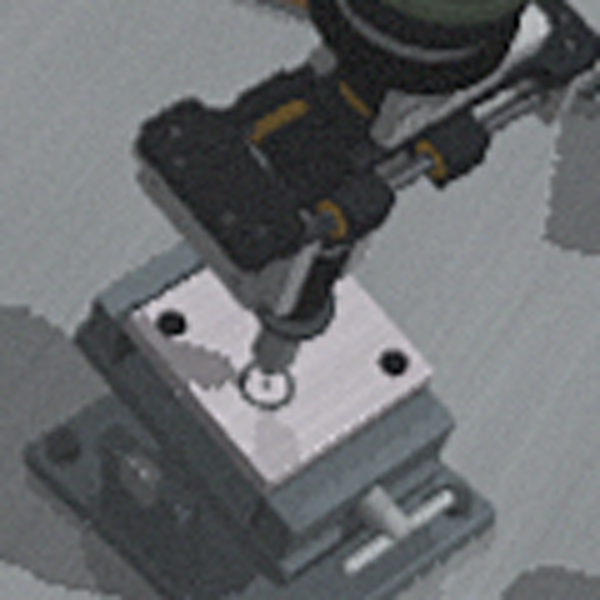

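```bash
python3 -m crank '[[[0.015,-0.01,-0.15],[0,0,0],1],[[0.015,-0.01,-0.15],[0,0,0],1],[[0,0,0],[0,0,0],1]]'
python3 look.py 6
python3 - <<'E'
from h import *
crop(cv2.imread("pics/side6.png"),295,160,55,45,14,"pics/s6b.png")
E
```

```text
time_s: 14.35
position: [559.2, 54.1, 197.5]
eef_rot: [0.112, 0.589, -0.146, 0.787]
wrist_force: [-0.4, -0.2, -3.1]
width: 24.7
pos [559.2  54.1 197.5] x [ 0.264 -0.097 -0.96 ] ang to -n 0.13
pred tip [579.5  46.6 123.6] above plate 1.3 [[323.2 186.4]] [[329.5 190.7]]
```

View pics/s6b.png

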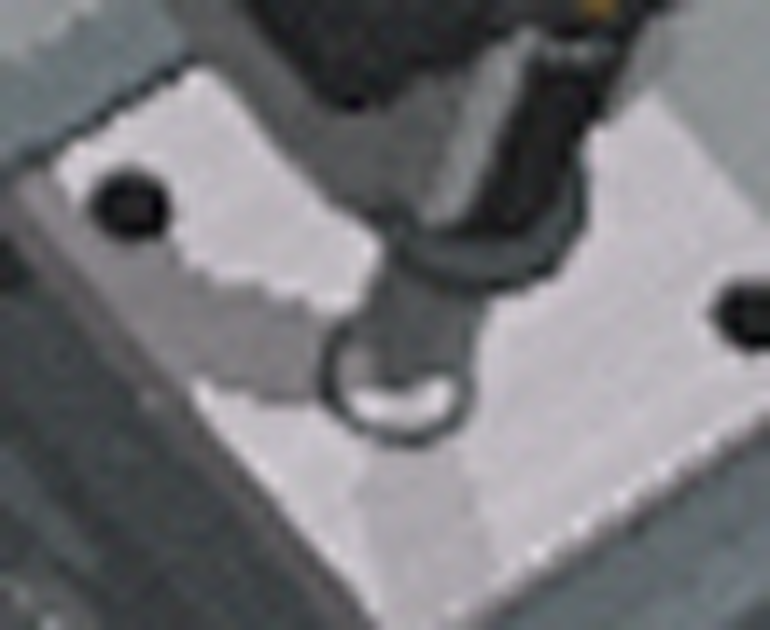

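The tip ends at about (397,387) in the enlarged crop. The ring centre should be at about (399,378), so they agree within 1 px. Next I'll press along the normal and watch the force.

```bash
python3 -m crank '[[[0.02,-0.008,-0.08],[0,0,0],1],[[0,0,0],[0,0,0],1],[[0,0,0],[0,0,0],1]]'
python3 -c "
from plant import env
for _ in range(3):
    s=env.state();print(s['wrist_force'].round(2),s['position'].round(2))"
python3 -m crank '[[[0.02,-0.008,-0.05],[0,0,0],1],[[0,0,0],[0,0,0],1],[[0,0,0],[0,0,0],1]]'
```

```text
time_s: 14.82
position: [560.6, 53.9, 196.2]
eef_rot: [0.113, 0.588, -0.146, 0.788]
wrist_force: [1.3, 0.2, -0.9]
width: 24.6
[ 1.29  0.16 -0.87] [560.55  53.88 196.19]
[ 1.29  0.16 -0.87] [560.55  53.88 196.19]
[ 1.29  0.16 -0.87] [560.55  53.88 196.19]
time_s: 15.2
position: [561.1, 53.7, 194.6]
eef_rot: [0.113, 0.588, -0.146, 0.788]
wrist_force: [0.4, 0.4, 0.3]
width: 24.2
```

```bash
python3 -m crank '[[[0.014,-0.005,-0.05],[0,0,0],1],[[0,0,0],[0,0,0],1]]'
for i in 1 2 3 4; do python3 -m crank '[[[0,0,0],[0,0,0],1]]' | grep -E "pos|force"; done; python3 look.py 7
python3 - <<'E'
from h import *
a=cv2.imread("pics/side7.png")
crop(a,295,160,55,45,14,"pics/s7b.png");crop(a,380,100,80,80,6,"pics/s7c.png")
E
```

```text
time_s: 15.45
position: [561.5, 53.5, 193.1]
eef_rot: [0.113, 0.588, -0.146, 0.788]
wrist_force: [0.8, -0.3, 1.9]
width: 24.8
position: [561.5, 53.5, 193.1]
wrist_force: [-0.8, -0.2, 1.5]
position: [561.5, 53.5, 193.1]
wrist_force: [-0.6, 0.8, 1.7]
position: [561.5, 53.5, 193.1]
wrist_force: [-0.4, 0.1, 2.3]
position: [561.5, 53.5, 193.0]
wrist_force: [-0.3, 0.8, 2.5]
pos [561.5  53.5 193. ] x [ 0.266 -0.097 -0.959] ang to -n 0.22
pred tip [582.   46.  119.2] above plate -3.6 [[322.4 187.2]] [[329.8 190.3]]
```

View pics/s7b.png

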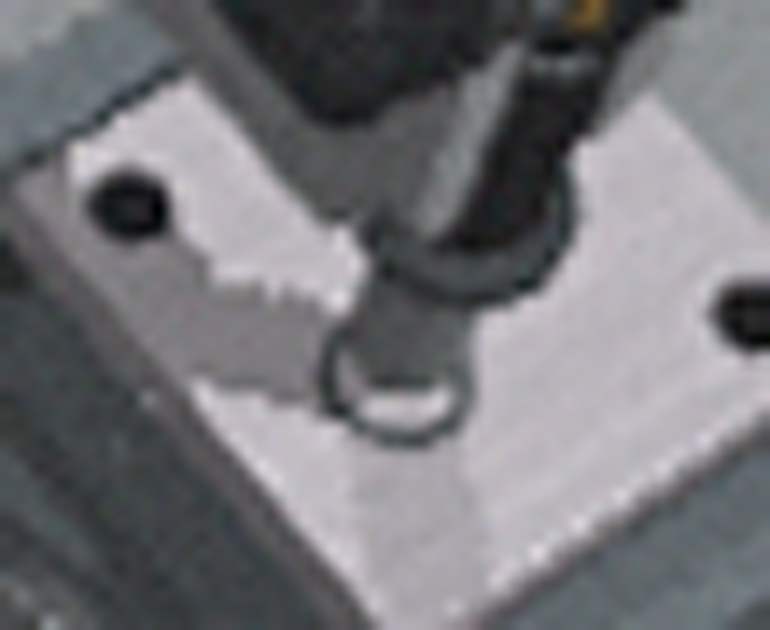

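View pics/side7.png

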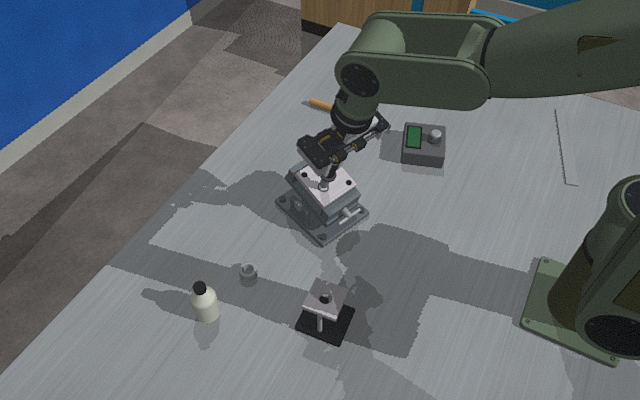

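Run:
```python
from h import *
x=np.array([.266,-.097,-.959]);tcp=np.array([561.5,53.5,193.])
g=tcp-19*x
for nm,d in (("handle bottom/collar top",32),("collar under",38),("nose end",80),("ring",96-4)):
    p=proj("side",g+x*d)[0]; print(nm,((p-[295,160])*14+6.5).round(0))
print(((proj("side",[580.9,46.7,122.6])[0]-[295,160])*14+6.5).round(0))
```

```text
handle bottom/collar top [471. 186.]
collar under [463. 206.]
nose end [409. 339.]
ring [394. 375.]
[393. 378.]
```

Run:
```python
from h import *
x=np.array([.266,-.097,-.959]);tcp=np.array([561.5,53.5,193.])
g=tcp-19*x
u=np.cross(x,[0,1,0]);u/=np.linalg.norm(u);v=np.cross(x,u)
im=cv2.imread("pics/s7b.png");a=np.linspace(0,2*np.pi,60)
for d,r,c in((32,18,(0,255,0)),(38,18,(0,255,255)),(38,10,(255,0,0)),(80,10,(255,0,255)),(92,4.5,(0,0,255)),(32,12.5,(255,255,0)),(-32,12.5,(255,255,0))):
    P=g+x*d+r*(np.outer(np.cos(a),u)+np.outer(np.sin(a),v))
    q=((proj("side",P)-[295,160])*14+6.5).astype(int); cv2.polylines(im,[q],True,c,1)
n=np.array([-.2626,.0987,.9598]);P=np.array([580.9,46.7,122.6])+12.5*(np.outer(np.cos(a),u)+np.outer(np.sin(a),v))
cv2.polylines(im,[((proj("side",P)-[295,160])*14+6.5).astype(int)],True,(0,128,255),1)
cv2.imwrite("pics/ov.png",im)
```

```text
(no output)
```

View pics/ov.png

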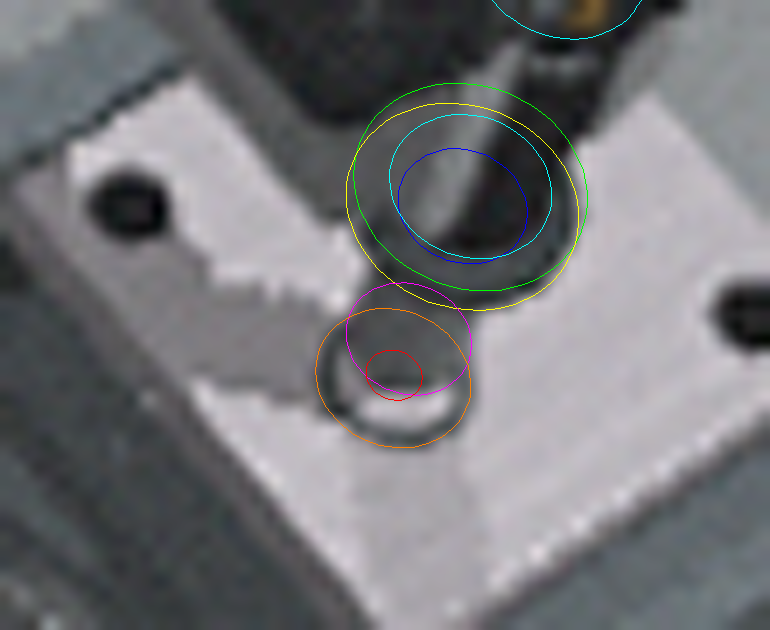

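The overlay matches the image within about 1 px at the collar, nose end and ring, so the probe is seated straight. One last check compares the plunger, readout box and bystanders with the start.

Run:
```python
from h import *
a=cv2.imread("pics/side0.png");b=cv2.imread("pics/side7.png")
for nm,(x,y,w,h) in {"plunger":(424,124,20,22),"bottle+bush":(185,255,80,70),"plate R corner":(345,175,20,20),"vice base":(272,195,20,30)}.items():
    p,_=cv2.phaseCorrelate(*[cv2.cvtColor(i[y:y+h,x:x+w],cv2.COLOR_BGR2GRAY).astype(np.float32) for i in(a,b)]);print(nm,np.round(p,2))
cv2.imwrite("pics/g.png",np.hstack([cv2.resize(i[105:170,395:460],(390,390),interpolation=cv2.INTER_CUBIC) for i in(a,b)]))
```

```text
plunger [-0.03 -0.07]
bottle+bush [0.02 0.05]
plate R corner [ 0.03 -0.16]
vice base [0.04 0.12]
```

View pics/g.png

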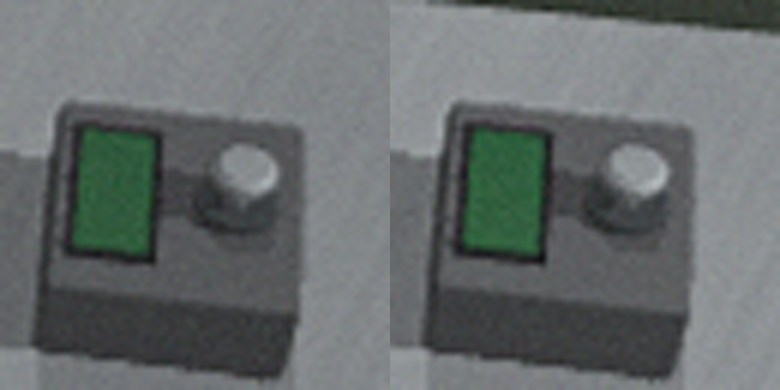

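The plunger sits at the same height as at the start (about (245,165) in both crops), and nothing else has shifted. I'm handing in.

```bash
python3 -c "
from plant import env
print(env.hand_in());s=env.state();print(s['time_s'],s['wrist_force'],s['position'])"
```

```text
the job is handed in; nothing more can be done
None
the job is handed in; nothing more can be done
```

The job is handed in at about 16 s, with the arm still holding the probe on the ring mark; no verdict was reported.

- **Plunger:** I pressed it about 8 mm with shut fingers. The force jumped to about 15 N with no more travel, so it was on its stop. After release it showed at its starting height in the side picture.
- **Probe on the plate:** I gripped the probe with 40 N, lifted it 150 mm and set it on the ring along the plate's normal (tilt measured at 16.3°).
    - **Position and angle:** by calculation the tip is under 1 mm from the ring centre. The tool is within 0.3° of square to the plate as I measured it. A model overlaid on the side picture agrees to about 1 pixel (1–2 mm).
    - **Push:** the force came out at about 3.8 N (sensor noise about ±0.7 N). The geometry gives the tip pushed in about 3.6 mm, so the two agree.
- **Rest of the bench:** the vice, bottle and bush showed no shift between the first and last side pictures. I did not measure the file. It was partly hidden by the arm in the last picture, and the arm passed only well above the bench.
- **Check I could not make:** the gripper blocked the top camera at the end, so the final position rests on the side view, the arm's own pose reading and the contact force.

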